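Weigh a round-bottomed flask on its cork ring

ROBOT

A 6-joint arm with a two-finger parallel gripper is mounted at the origin on the work surface. World frame = base frame: x ahead of the robot, y to its left, z up, the work surface at z = 0. Lengths are in mm, angles in rad, forces in N, time in s.
With the tool pointing down it reaches from about 350 to 925 mm from the base axis. Payload 6.4 kg.
Tool frame: the origin (TCP) lies at the very end of the fingers, on their centre line; the grasp point (between the pads) lies 19 mm behind it; z points along the fingers, y is the line along which they close (so a half turn about z gives the same grasp; the last joint's range is limited). The gripper opens to 85 mm and grips with 20 to 120 N. Pads are 22 mm wide; open, the fingers measure 114 mm over their backs; the gripper's body (76 mm by 85 mm) begins 54 mm behind the grasp point. The pads swing forward as they close: fully open they stand 13 mm farther back than shut.
Start: joints at [-1.505, 0.245, 1.558, -0, 1.339, -0.174], TCP at [154.385, -631.411, 231.29] pointing down, gripper open.
Joint ranges: [-3.13, 3.13], [-1.02, 2.26], [0.13, 2.54], [-0.95, 4.09], [0.21, 2.88], [-2.74, 2.74]. Speed limits (rad/s): [2.57, 2.57, 3.14, 3.14, 3.14, 3.14].

INTERFACE

Orientations are given as [roll, pitch, yaw] about the fixed x, y, z axes, in that order (R = Rz(yaw) Ry(pitch) Rx(roll)).
In Python, from rig import * gives the robot as it stands. The module is installed in compiled form; this text tells all that it offers.
- The arm moves only by the tool move_arm, never from a script. Its argument "increments" is a list that holds one entry, the list of rows, each a list of 5 numbers: the opening, from 0 (shut) to 1 (fully open), then the shift along the world's x, y, z in mm, then the turn about the world's z in degrees. In form: [[[gripper, x, y, z, twist], ...]]. A call has 1 to 10 rows; each row shifts and turns the commanded pose from where the row before left it; what a row does not reach is not made up. A row lasts 1/8 s, in which the tool goes at most 62.5 mm and 10.7 degrees, less where a joint would pass 70% of its speed; a pose out of reach is approached as far as the arm can. A call with a gripper value outside its range is refused whole. The fingers move at their own pace and stop on an object; "grip_force" is the grip in N (left out, the last holds). Time passes only in rows, so rows that do not move let the fingers close. It gives the time, the measured TCP pose, the force, the opening and the grip force at its end, in the units of the state.
- get_state(): the state, without advancing time (a new reading comes with each control period).
- grab_frame(name): name is "scene" or "top" or "wrist"; returns a dict with "image" (400x640x3 uint8, red, green, blue), "range_z" (400x640 float32, mm along the optical axis (not along the pixel's ray), 0 where there is no reading), "fx", "fy", "cx", "cy" (pixels), "R" (3x3) and "t" (3): a world point X has camera coordinates R X + t. Camera axes: x right, y down, z forward; pixel columns grow to the right and rows downward; lengths in mm; the calibration is good to about 2 mm. A picture is of the moment at which its call begins.
- sign_off(): hands the job in; it is judged then, once.
The state is a dict: "time_s": time; "q": joint angles; "joint_velocities": joint speeds; "effort": joint torques, N m; "position": TCP position; "eef_rot": TCP orientation; "wrist_force": force on the tool from outside, world axes, zero at the start; "wrist_torque": the same for the moment, N m; "grip_width": finger opening in mm; "grasp_force": force on a finger pad.
Only numpy, scipy, OpenCV 4.12 (cv2) and the standard library are available. Lean on these libraries where they do the work, as an engineer would, in place of code of your own. Each camera call takes 0.05 s, during which the arm holds its last target. There are 200 camera calls.

TASK

Get the dry round-bottomed flask onto the balance so it can be weighed: first clear the check weight off the pan, standing it upright in the wooden tray beside the smaller weight. Then lay the larger cork ring flat in the middle of the pan, let go of it and press the wide tare bar, leaving the round power key alone; after that take the flask out of the porcelain pot and lower it gently into the ring so that it sits centred with its neck upright, and let go. Do not drop the flask, do not press the tare bar again once the flask is on, and leave the other things on the bench where they are.

Things in the scene. Friction and masses are not known exactly. Their poses are not given: they have to be found in the camera images.
- balance: White top-loading laboratory balance, fixed, 200 mm wide (y), 310 mm deep (x), origin under its centre on the bench; its x axis points from the keys at its front edge to the back. Square steel pan 160 x 160 mm at the back with its top 85 mm up; lower front console, top 56 mm up, with the display and the keys. The round power key (14 mm across) is at (-122, 70) mm from the origin, its top 64 mm up.
- pan_centre (a point): Centre of the pan's top face, 60 mm behind the balance's origin, 85 mm above the bench. Axes as the balance.
- tare_top (a point): Centre of the top face of the wide grey tare bar at the front right of the console (40 mm long in y, 20 mm in x, 64 mm above the bench when up). Axes as the balance.
- tare (a joint): Travel of the tare bar: 0 up, 0.004 fully down. It is sprung: 1 N starts it, 5 N takes it fully down. It counts as pressed at 0.0025.
- weight_mid (a point): The check weight: upright steel knob weight, 500 g, standing on the pan. Point half-way up on its axis. Body a cylinder 39 mm across and 50 mm high, then a narrow neck and a knob 26 mm across; 75 mm high over all. z is its axis.
- tray: Shallow dark wooden tray, fixed, 100 mm (x) by 140 mm (y), rim 14 mm high, walls 6 mm, floor 6 mm above the bench. Origin under its centre on the bench. The smaller weight (200 g, 30 mm across, 58 mm high) stands in it 34 mm to the -y side of its centre.
- tray_free (a point): Middle of the free end of the tray, on its floor (6 mm above the bench), 34 mm to the +y side of the tray's centre, 68 mm from the smaller weight's axis. Axes as the tray.
- ring_mid (a point): The larger cork ring, loose, flat on the bench, 50 g: outside 110 mm, hole 60 mm, so its wall is 25 mm wide; 30 mm high. Point on its axis half-way up; z is its axis. The smaller cork ring (74 mm outside) is not used.
- pot_rim (a point): White porcelain pot, loose, 0.6 kg: centre of its mouth, 85 mm above the bench. Outside 102 mm, inside 94 mm, floor 5 mm thick. The flask leans in it with its neck over the pot's -x rim.
- flask_bulb (a point): The amber glass round-bottomed flask, about 130 g, empty: centre of its round bulb, which is 85 mm across. z points along the neck to the mouth. It starts in the pot with the bulb on the pot's floor against the wall and the neck leaning on the rim, about 38 degrees from vertical. Standing in the ring on the pan the bulb's centre is about 30 mm above the ring's top face. It stays at the tilt it is left with.
- flask_neck (a point): Point on the flask's neck axis 82 mm from the bulb's centre, a good place to grip: the neck is a cylinder 30 mm across from the bulb up to a 4 mm lip 35 mm across; the mouth is 104 mm from the bulb's centre. Axes as the flask.
- weight_small: The smaller weight in the tray, a bystander: origin under its centre.
- ring_small: The smaller cork ring, 74 mm across and 24 mm high, a bystander: origin under its centre.
- power (a joint): Travel of the round power key: 0 up, 0.004 fully down. Leave it alone.
- magnifier: Bystander: brass-rimmed reading glass lying flat, rim 112 mm across, 18 mm high; origin under the lens's centre, handle along its -x, ending 160 mm from that centre.
- brush: Bystander: brush lying flat, 190 mm long along its x, under 25 mm high.
- jar: Bystander: closed jar, 66 mm across, 85 mm high; origin under its centre.
- conical: Bystander: clear conical flask, 84 mm across, 124 mm high; origin under its centre.
- bone_folder: Bystander: flat white folding tool 160 mm long along its x, 6 mm thick.

How it is judged (in metres and radians):
On the way, in this order (a step that is already met when the one before it is completed fails the run):
1. the check weight stands upright in the wooden tray, let go (x of weight_mid in the frame of tray between -0.04 and 0.04 m and y of weight_mid in the frame of tray between -0.06 and 0.06 m and z of weight_mid in the frame of tray between 0.036 and 0.051 m and angle between weight_mid's own z axis and vertical below 0.1 rad and contact force between the fingers and weight below 0.05 N), for 0.2 s.
2. the larger cork ring lies flat in the middle of the pan, let go (horizontal distance between ring_mid and pan_centre below 0.02 m and z of ring_mid in the frame of pan_centre between 0.011 and 0.019 m and angle between ring_mid's own z axis and vertical below 0.05 rad and contact force between the fingers and ring below 0.05 N), for 0.2 s.
3. the tare bar is pressed with only the untouched ring on the pan (all of step 2 and value of joint tare above 0.0025 m and contact force between flask and ring below 0.05 N), for 0.05 s.
At the end, for the whole second after the job is handed in: Flask at rest in the larger ring: bulb centre within 5 mm of the ring's axis, 40-50 mm above the ring's mid-height, neck within 0.13 rad of vertical. Ring flat on the pan within 20 mm of its centre. Check weight upright (0.1 rad) in the tray. Tare bar up. All at rest (horizontal distance between flask_bulb and ring_mid below 0.005 m and z of flask_bulb in the frame of ring_mid between 0.04 and 0.05 m and angle between flask_bulb's own z axis and vertical below 0.13 rad and horizontal distance between ring_mid and pan_centre below 0.02 m and z of ring_mid in the frame of pan_centre between 0.011 and 0.019 m and angle between ring_mid's own z axis and vertical below 0.05 rad and x of weight_mid in the frame of tray between -0.04 and 0.04 m and y of weight_mid in the frame of tray between -0.06 and 0.06 m and z of weight_mid in the frame of tray between 0.036 and 0.051 m and angle between weight_mid's own z axis and vertical below 0.1 rad and contact force between flask and ring above 0.3 N and linear speed of each of flask, ring, weight below 0.02 m/s and angular speed of flask below 0.1 rad/s and value of joint tare below 0.0015 m); the robot touches nothing.
It fails at once if the flask is dropped or knocked: it moves faster than 0.35 m/s with nothing gripping it (linear speed of flask above 0.35 m/s and contact force between the fingers and flask below 0.05 N).
It fails at once if the tare bar is pressed (2.5 mm) while the flask is in the ring (value of joint tare above 0.0025 m and contact force between flask and ring above 0.1 N).
It fails at once if the power key is pressed (2.5 mm) (value of joint power above 0.0025 m).
It fails at once if a bystander (smaller weight, smaller ring, reading glass, brush, jar, conical flask, folding tool) is moved more than 25 mm, or the pot more than 60 mm (distance of any of weight_small, ring_small, magnifier, brush, jar, conical, bone_folder from where it was at the start of the episode above 0.025 m or distance of pot_rim from where it was at the start of the episode above 0.06 m).
It also fails if it takes over 72 s, if anything falls off the work surface, if the arm or the gripper's body presses on something with over 40 N, if the wrist force passes 120 N, or if a joint passes its speed limit or range.

## Working session

There is one attempt and no reset: what is moved stays moved. The work goes in short steps, Python scripts to look and compute and a tool call to move; the robot and the scene stay as the last step left them, time stands still between calls to the robot, and variables do not carry over. Pictures are saved under pics/ and viewed, at most 10 in all, crops included, and the job is handed in when it is done.

Besides the shell and the picture viewer there is one more tool, called after "Request:" as name(argument=value, ...), one argument or row to a line, values as JSON. move_arm: Moves the arm, as the interface text tells. Its arguments: {"type":"object","properties":{"increments":{"type":"array"},"grip_force":{"type":"number"}},"required":["increments"]}

```bash
mkdir -p pics; cat > h.py <<'E'
from rig import *
import numpy as np, cv2
def save(f,n): cv2.imwrite('pics/'+n+'.png',cv2.cvtColor(f['image'],cv2.COLOR_RGB2BGR))
def cloud(f):
    z=f['range_z'].astype(float); v,u=np.indices(z.shape)
    P=np.stack([(u-f['cx'])/f['fx']*z,(v-f['cy'])/f['fy']*z,z],-1)
    W=(P-f['t'])@f['R']; W[z==0]=np.nan
    return W
def ray(f,u,v,h):
    d=f['R'].T@np.array([(u-f['cx'])/f['fx'],(v-f['cy'])/f['fy'],1]); c=-f['R'].T@f['t']
    return c+d*(h-c[2])/d[2]
E
python3 - <<'E'
from h import *
for n in ('top','scene'):
    f=grab_frame(n); save(f,n+'0'); np.save(n+'0.npy',f,allow_pickle=True)
    print(n,f['fx'],f['cx'],f['cy'],(-f['R'].T@f['t']).round(0),f['R'].round(2).tolist(),(f['range_z']>0).mean())
print(get_state())
E
```

```text
top 491.5673753378131 321.123626266023 196.18288919065986 [ 361.   21. 1583.] [[-0.03, -1.0, -0.01], [-0.99, 0.03, -0.14], [0.14, 0.0, -0.99]] 0.99594140625
scene 454.8964522406577 326.3371506682995 213.09891914500957 [1220.  829. 1038.] [[-0.76, 0.65, -0.02], [0.45, 0.5, -0.74], [-0.47, -0.57, -0.68]] 0.9961015625
{'time_s': 0.1, 'q': array([-1.50510072e+00,  2.45751185e-01,  1.55887855e+00, -1.88192998e-06,
        1.33870337e+00, -1.74063552e-01]), 'joint_velocities': array([ 0.00055868, -0.00183255, -0.00220114,  0.00036182,  0.00072193,
        0.00135073]), 'effort': array([-6.96802999e-04, -4.30670393e+01, -3.27129257e+01, -7.98801921e-05,
        2.86059905e-03,  1.47370338e-05]), 'position': array([ 154.34991481, -630.8979593 ,  230.29335955]), 'eef_rot': array([-3.13987818e+00, -2.99619694e-04,  2.39759341e-01]), 'wrist_force': array([ 0.43309697,  0.63864893, -0.30195919]), 'wrist_torque': array([ 0.02083075, -0.00853031, -0.04260742]), 'grasp_force': 0.0, 'grip_width': 85.30870859506904}
```

View pics/top0.png

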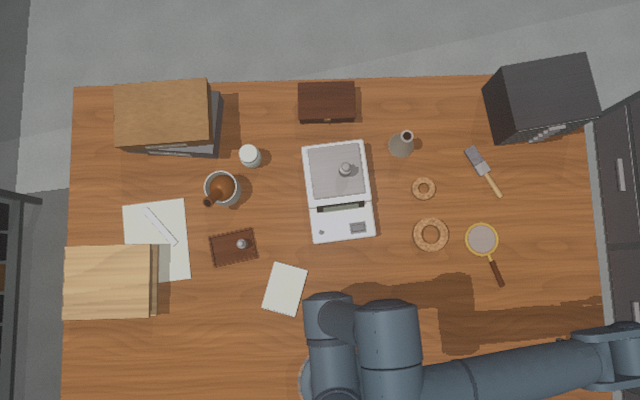

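View pics/scene0.png

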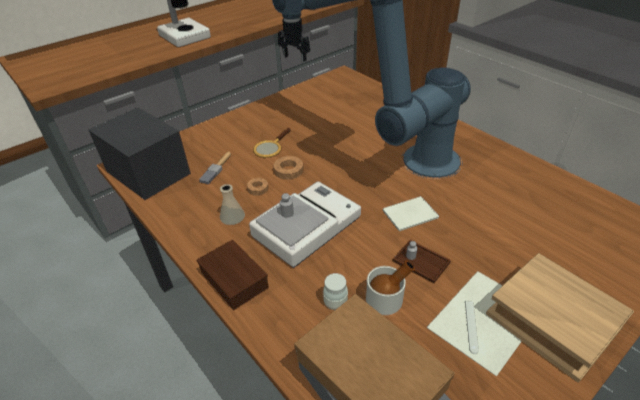

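Top view: the weight is at pixel (346,169) on the pan, the pot and flask at (222,189) with the neck to (208,202), the tray at (233,247), the large ring at (430,235) and the tare bar at (358,228). The scene view agrees.

```bash
cat > m.py <<'E'
from h import *
def ring(W,box,zlo,zhi):
    x0,x1,y0,y1=box
    return W[(W[...,0]>x0)&(W[...,0]<x1)&(W[...,1]>y0)&(W[...,1]<y1)&(W[...,2]>zlo)&(W[...,2]<zhi)]
def rect(p): 
    c=cv2.minAreaRect(p[:,:2].astype(np.float32)); return np.round(c[0],1),np.round(c[1],1),round(c[2],1),'z',np.median(p[:,2]).round(1),len(p)
E
python3 - <<'E'
from m import *
for n in ('top','scene'):
    f=np.load(n+'0.npy',allow_pickle=True).item(); W=cloud(f)
    T=cloud(np.load('top0.npy',allow_pickle=True).item())
    c=lambda u,v:T[v,u,:2]
    print(n)
    def box(u,v,r): x,y=c(u,v); return (x-r,x+r,y-r,y+r)
    for nm,u,v,r,a,b in [('bench',290,288,30,-10,10),('ring',430,235,75,22,40),('pan+weight?',338,170,100,80,92),('console',345,225,100,50,60),('keys',345,225,60,60,72),('weight',346,169,40,100,200),('wbody',346,169,40,120,140),('potrim',222,189,75,78,92),('tray',233,247,95,9,20),('traysmall',241,243,40,40,80),('jar',250,155,60,70,100)]:
        p=ring(W,box(u,v,r),a,b)
        if len(p)>5: print(nm,*rect(p),'mean',p.mean(0).round(1))
E
```

```text
top
bench [289.  129.1] [57.  56.3] 88.7 z 8.0 127 mean [288.  129.1   7.5]
ring [ 443.8 -318. ] [107.6 108.8] 40.0 z 31.1 692 mean [ 443.8 -318.1   31.1]
pan+weight? [641.  -26.3] [187.7 181. ] 1.5 z 86.0 2297 mean [644.9 -24.2  85.9]
console [487.5 -43.8] [110.4 196. ] 5.5 z 56.6 1461 mean [482.4 -44.4  56.3]
keys [484.2 -48.9] [119.4 108.3] 90.0 z 62.6 395 mean [490.4 -52.5  63.7]
weight [642.6 -51.9] [36.3 38.3] 86.8 z 139.0 155 mean [639.  -51.5 142.2]
wbody [642.6 -51.9] [36.3 38.3] 86.8 z 135.9 65 mean [638.4 -51.9 134.7]
potrim [607.6 330.4] [101.9  95.9] 53.4 z 85.1 396 mean [609.  329.1  85.1]
tray [424.1 308.6] [179.  183.8] 2.2 z 12.0 596 mean [420.8 311.   12.6]
traysmall [430.9 276.1] [26.9 27.1] 30.1 z 48.4 65 mean [430.9 274.3  53.4]
jar [709.6 245.6] [56.8 55.8] 24.7 z 85.8 278 mean [708.5 245.1  85.8]
scene
bench [289.  129.1] [59.4 59.8] 89.5 z 7.8 149 mean [289.7 128.4   7.6]
ring [ 450.4 -311.7] [113.5 108.8] 81.4 z 27.7 336 mean [ 451.  -308.5   27.8]
pan+weight? [651.6 -19.2] [162.6 162.1] 5.7 z 83.9 1647 mean [656.4  -9.8  83.9]
console [489.2 -39.4] [102.7 192. ] 6.7 z 54.7 895 mean [485.4 -35.7  54.8]
keys [488.4 -59. ] [89.7 43.8] 78.6 z 62.7 45 mean [476.6 -79.   62.8]
weight [650.7 -41.2] [32.  38.5] 71.7 z 133.4 214 mean [653.1 -38.9 132.1]
wbody [651.3 -40.6] [29.7 37.8] 62.9 z 133.4 100 mean [653.2 -38.9 132. ]
potrim [614.6 338.5] [102.7  96.8] 74.8 z 83.5 487 mean [617.2 342.   83.8]
tray [427.3 316.2] [103.6 142.4] 11.1 z 12.1 304 mean [427.2 319.3  12.4]
traysmall [439.8 284. ] [22.1 26.2] 37.6 z 46.6 68 mean [439.7 284.4  51.5]
jar [715.5 252.9] [58.6 53.5] 47.8 z 83.4 352 mean [717.2 254.9  82.6]
```

Request:
move_arm(
  increments=[
    [[1, 35, 40, 15, 0], [1, 35, 40, 15, 0], [1, 35, 40, 15, 0], [1, 35, 40, 15, 0], [1, 35, 40, 15, 0], [1, 35, 40, 15, 0], [1, 35, 40, 15, 0], [1, 35, 30, 15, 0], [1, 0, 0, 0, 0], [1, 0, 0, 0, 0]],
  ],
)

```text
time_s: 1.35
position: [434.1, -321.3, 350.5]
eef_rot: [-3.141, 0.001, 0.24]
wrist_force: [1.1, 0.1, 0.5]
grip_width: 85.7
grasp_force: 0.0
```

```bash
python3 - <<'E'
from m import *
f=grab_frame('wrist'); save(f,'w1'); np.save('w1.npy',f,allow_pickle=True)
s=get_state(); print(s['position'],s['eef_rot'],s['wrist_force'],s['q'])
print(f['fx'],(-f['R'].T@f['t']).round(1),f['R'].round(2).tolist())
W=cloud(f)
for a,b in((-10,10),(22,40)):
    p=ring(W,(375,520,-390,-240),a,b)
    if len(p)>5: print(*rect(p))
E
```

```text
[ 433.70532178 -321.69975787  350.35283326] [-3.14031231e+00  9.87608930e-04  2.38891198e-01] [ 0.92878283 -0.30722422  0.3143945 ] [-8.48127477e-01 -8.93015995e-02  1.69688452e+00 -2.78924121e-04
  1.53560252e+00  4.83788321e-01]
330.2447404294299 [ 505.6 -303.9  491.5] [[0.24, -0.97, -0.0], [-0.93, -0.23, 0.29], [-0.28, -0.07, -0.96]]
[ 447.5 -315. ] [145. 150.] 0.0 z -1.4 6516
[ 445.6 -316. ] [108.5 108.6] 34.7 z 28.5 3430
```

View pics/w1.png

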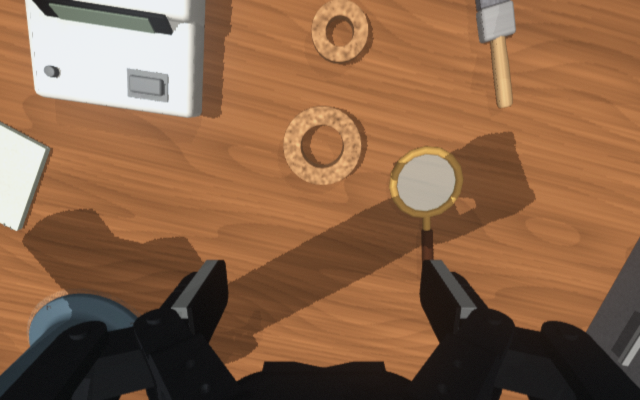

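Wrist view: large ring centred at pixel (323,146), tare bar at (148,85), power key at (52,71). Ring is at about (446,-316).

Request:
move_arm(
  increments=[
    [[1, 20, 45, 0, -2], [1, 20, 45, 0, -2], [1, 20, 45, 0, -2], [1, 20, 45, 0, -2], [1, 20, 45, 0, 0], [1, 20, 45, 0, 0], [1, 0, 0, 0, 0], [1, 0, 0, 0, 0]],
  ],
)

```text
time_s: 2.4
position: [554.0, -52.5, 350.6]
eef_rot: [-3.142, 0.001, 0.099]
wrist_force: [0.2, 0.1, 0.2]
grip_width: 85.2
grasp_force: 0.0
```

```bash
cat >> m.py <<'E'
def circ(p):
    A=np.c_[2*p[:,:2],np.ones(len(p))]; s=np.linalg.lstsq(A,(p[:,:2]**2).sum(1),rcond=None)[0]
    return s[:2].round(1),np.sqrt(s[2]+s[0]**2+s[1]**2).round(1),p[:,2].mean().round(1),len(p)
E
python3 - <<'E'
from m import *
f=grab_frame('wrist'); save(f,'w2'); np.save('w2.npy',f,allow_pickle=True)
s=get_state(); print(s['position'],s['eef_rot'])
W=cloud(f)
for nm,bx,a,b in [('pan',(550,760,-140,80),80,91),('con',(400,570,-160,80),50,60.5),('tare/keys',(440,560,-160,80),61,70),('body',(610,690,-90,0),100,132),('knob',(610,690,-90,0),142,170),('wtop',(610,690,-90,0),154,170)]:
    p=ring(W,bx,a,b)
    if len(p)>5: print(nm,*rect(p),'z5-95',np.percentile(p[:,2],[5,95]).round(1))
p=ring(W,(440,560,-160,80),60,70)
print('tare',*rect(p[p[:,1]<-60]),'power',*rect(p[p[:,1]>-20]) )
E
```

```text
[553.94681727 -52.81260429 350.79174509] [-3.14156757e+00  9.30383124e-04  9.80363785e-02]
pan [647.8 -23. ] [160.1 160. ] 5.7 z 83.4 18819 z5-95 [82.  84.8]
con [489.3 -39.1] [106.  197.3] 5.6 z 54.6 8591 z5-95 [52.9 56.4]
tare/keys [507.  -31.5] [106.  197.7] 0.0 z 67.8 1544 z5-95 [61.5 69.9]
body [645.1 -49.6] [36.3 35.8] 62.6 z 131.6 11 z5-95 [131.2 131.9]
knob [645.3 -49.6] [24.5 24. ] 5.3 z 157.8 581 z5-95 [155.3 159.5]
wtop [645.2 -49.6] [24.4 24. ] 5.7 z 157.8 575 z5-95 [155.4 159.5]
tare [510.3 -95.7] [99.4 70.2] 0.5 z 63.2 713 power [506.9  23.7] [ 87.3 105.9] 89.9 z 68.8 669
```

View pics/w2.png

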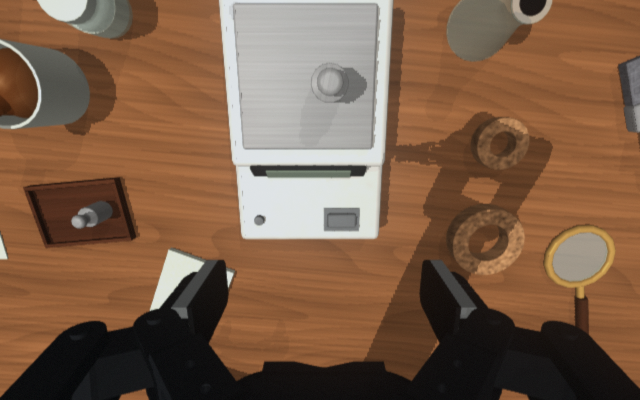

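Wrist view: weight knob at (330,82) off-centre on the pan, tare bar at (342,219), power key at (260,219), the flask's pot at the left edge.

Request:
move_arm(
  increments=[
    [[0.75, 45, 2, -30, 0], [0.75, 46, 1, -30, 0], [0.75, 0, 0, -45, 0], [0.75, 0, 0, -45, 0], [0.75, 0, 0, -45, 0], [0.75, 0, 0, -35, 0], [0.75, 0, 0, -20, 0], [0.75, 0, 0, -7, 0], [0.75, 0, 0, 0, 0]],
  ],
)

```text
time_s: 3.58
position: [645.9, -49.0, 95.2]
eef_rot: [3.141, -0.001, 0.1]
wrist_force: [-0.6, -0.0, -0.1]
grip_width: 64.2
grasp_force: 0.0
```

Request:
move_arm(
  increments=[
    [[0.2, 0, 0, 0, 0], [0.2, 0, 0, 0, 0], [0.2, 0, 0, 0, 0], [0.2, 0, 0, 0, 0], [0.2, 0, 0, 0, 0]],
  ],
  grip_force=50,
)

```text
time_s: 4.2
position: [646.6, -48.9, 96.3]
eef_rot: [3.14, -0.003, 0.1]
wrist_force: [0.0, -1.1, 5.6]
grip_width: 38.0
grasp_force: 51.0
```

```bash
python3 - <<'E'
from m import *
f=np.load('w2.npy',allow_pickle=True).item();W=cloud(f)
print('tare px',ray(f,342,219,63),'power',ray(f,260,219,63))
for n in('w2','top0','scene0'):
    f=np.load(n+'.npy',allow_pickle=True).item();W=cloud(f)
    p=ring(W,(340,500,210,420),9,18); print(n,'tray',*rect(p))
    p=ring(W,(405,460,255,305),50,70); print('small',*rect(p)) if len(p)>5 else 0
E
```

```text
tare px [474.60491714 -86.40793986  63.        ] power [463.4907343   26.10367268  63.        ]
w2 tray [423.7 312.9] [100.6 142.7] 10.9 z 12.0 1389
small [433.7 278. ] [18.7 18.1] 44.7 z 61.0 179
top0 tray [420.7 304.7] [149.5 185.2] 0.1 z 11.8 552
small [430.  276.1] [16.5 20.2] 66.8 z 63.9 31
scene0 tray [427.3 316.2] [103.6 142.4] 11.1 z 12.0 297
small [437.7 283.1] [18.  14.5] 43.4 z 61.3 31
```

Request:
move_arm(
  increments=[
    [[0.2, 0, 0, 20, 0], [0.2, 0, 0, 40, 0], [0.2, 0, 0, 40, 0], [0.2, -12, 20, 0, 0], [0.2, -25, 43, 0, 0], [0.2, -25, 45, 0, 0], [0.2, -25, 45, 0, 0], [0.2, -25, 45, 0, 0], [0.2, -25, 45, 0, 0], [0.2, -25, 45, 0, 0]],
  ],
)

```text
time_s: 5.45
position: [479.5, 241.3, 191.7]
eef_rot: [3.141, 0.005, 0.101]
wrist_force: [0.1, 0.9, -4.6]
grip_width: 38.0
grasp_force: 51.4
```

Request:
move_arm(
  increments=[
    [[0.2, -25, 45, 0, 0], [0.2, -25, 41, 0, 0], [0.2, -15, 20, 0, 0], [0.2, 0, 0, -40, 0], [0.2, 0, 0, -40, 0], [0.2, 0, 0, -40, 0], [0.2, 0, 0, -30, 0], [0.2, 0, 0, 0, 0]],
  ],
)

```text
time_s: 6.45
position: [413.3, 343.9, 39.9]
eef_rot: [3.138, 0.01, 0.101]
wrist_force: [-0.0, -0.6, -4.6]
grip_width: 37.9
grasp_force: 51.9
```

Request:
move_arm(
  increments=[
    [[0.2, 5, 1, -12, 0], [0.2, 0, 0, -7, 0], [0.2, 0, 0, -3, 0], [0.2, 0, 0, 0, 0]],
  ],
)

```text
time_s: 6.95
position: [423.4, 346.6, 22.4]
eef_rot: [-3.142, -0.0, 0.1]
wrist_force: [-0.0, -0.1, -4.6]
grip_width: 38.0
grasp_force: 51.9
```

Request:
move_arm(
  increments=[
    [[0.2, 0, 0, -2, 0], [0.2, 0, 0, -2, 0], [0.2, 0, 0, 0, 0]],
  ],
)

```text
time_s: 7.32
position: [423.3, 346.5, 18.2]
eef_rot: [3.141, 0.0, 0.1]
wrist_force: [0.1, 0.1, -4.2]
grip_width: 37.9
grasp_force: 51.9
```

Request:
move_arm(
  increments=[
    [[0.2, 0, 0, -1, 0], [0.2, 0, 0, -1, 0], [0.2, 0, 0, 0, 0]],
  ],
)

```text
time_s: 7.7
position: [423.6, 346.7, 17.3]
eef_rot: [3.141, 0.0, 0.1]
wrist_force: [-3.4, -2.3, 4.9]
grip_width: 38.3
grasp_force: 52.9
```

Request:
move_arm(
  increments=[
    [[0.65, 0, 0, 0, 0], [0.65, 0, 0, 0, 0], [0.65, 0, 0, 0, 0], [0.65, 0, 0, 20, 0], [0.65, 0, 0, 40, 0], [0.8, 0, 0, 50, 0], [0.8, 5, 0, 55, 0], [0.8, 40, -5, 55, 0], [0.8, 40, -5, 55, 0], [0.8, 0, 0, 0, 0]],
  ],
)

```text
time_s: 8.95
position: [505.7, 337.8, 289.6]
eef_rot: [-3.138, -0.012, 0.098]
wrist_force: [-0.1, -0.4, 0.9]
grip_width: 68.2
grasp_force: 0.0
```

```bash
python3 - <<'E'
from m import *
f=grab_frame('wrist'); save(f,'w3'); np.save('w3.npy',f,allow_pickle=True)
s=get_state(); print(s['position'],s['eef_rot'],s['time_s'])
W=cloud(f)
p=ring(W,(380,460,310,380),70,100); print('weight top',*rect(p)) if len(p)>5 else 0
p=ring(W,(540,690,250,420),78,90); print('rim',*rect(p),circ(p))
hsv=cv2.cvtColor(f['image'],cv2.COLOR_RGB2HSV)
m=ring(W,(500,690,230,430),86,160); print('above rim',*rect(m)); 
for a in range(85,150,8):
    q=m[(m[:,2]>a)&(m[:,2]<a+8)]
    if len(q)>5: print(a,*rect(q)[:3],len(q))
E
```

```text
[503.34864482 337.54743494 285.91578342] [-3.13966605 -0.00571312  0.09908843] 9.0
weight top [422.7 346.3] [25.3 24.5] 4.7 z 78.6 379
rim [632.  325.7] [101.3 150.9] 67.4 z 83.5 3696 (array([610.6, 335.2]), np.float64(33.1), np.float64(83.6), 3696)
above rim [594. 345.] [ 41.7 117.3] 69.5 z 113.2 2789
85 [612.5 336.1] [37.9 80.3] 75.0 876
93 [583.7 347.5] [30. 21.] 56.7 195
101 [578.6 350.5] [29.8 20.8] 58.9 211
109 [562.2 356.5] [42.8 28.9] 1.3 237
117 [559.2 362. ] [31.1 40. ] 69.6 446
125 [559.5 360.7] [34.3 26. ] 60.4 561
133 [561.7 360.3] [27.7 10.6] 65.4 263
```

View pics/w3.png

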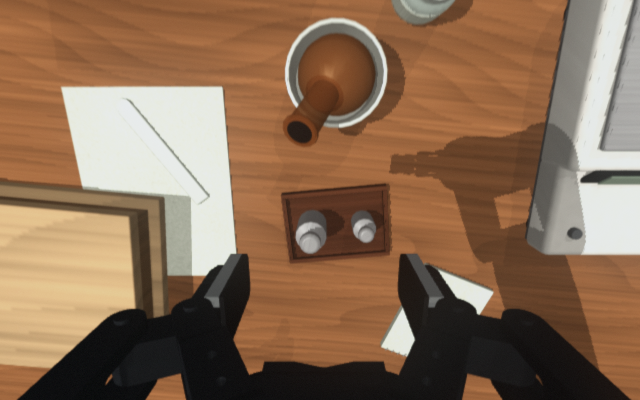

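Weight stands in the tray next to the small one (310,232 and 364,228); flask bulb is at (336,77) with its mouth at (299,130). Now the ring.

Request:
move_arm(
  increments=[
    [[0.6, -5, -30, 0, 0], [0.6, -5, -51, 0, 0], [0.6, -5, -51, 0, 0], [0.6, -5, -51, 0, 0], [0.6, -5, -51, 0, 0], [0.6, -5, -51, 0, 0], [0.6, -5, -51, 0, 0], [0.6, -5, -51, 0, 0], [0.6, -5, -51, 0, 0], [0.6, -5, -51, 0, 0]],
  ],
)

```text
time_s: 10.25
position: [450.2, -152.0, 280.9]
eef_rot: [-3.14, 0.002, 0.101]
wrist_force: [0.9, 0.7, 1.0]
grip_width: 51.0
grasp_force: 0.0
```

Request:
move_arm(
  increments=[
    [[0.6, -7, -51, -30, 0], [0.6, -5, -51, -40, 0], [0.6, 0, -20, -40, 0], [0.6, 0, 0, -40, 0], [0.6, 0, 0, -20, 0], [0.6, 0, 0, 0, 0], [0.6, 0, 0, 0, 0]],
  ],
)

```text
time_s: 11.12
position: [440.1, -271.3, 114.3]
eef_rot: [3.141, -0.001, 0.101]
wrist_force: [-0.3, 0.0, 0.0]
grip_width: 51.1
grasp_force: 0.0
```

```bash
python3 - <<'E'
from m import *
f=grab_frame('wrist'); np.save('w4.npy',f,allow_pickle=True)
s=get_state(); print(s['position'],s['eef_rot'],s['time_s'])
for n in('w1','w2','w4'):
    W=cloud(np.load(n+'.npy',allow_pickle=True).item())
    p=ring(W,(375,520,-390,-250),22,40); print(*rect(p))
E
```

```text
[ 440.39323166 -271.69481885  114.81781081] [ 3.14021305e+00 -1.20279261e-03  1.00648217e-01] 11.175
[ 445.6 -316. ] [108.5 108.6] 34.7 z 28.5 3430
[ 445.4 -315.4] [109.1 108.9] 25.6 z 28.7 2824
[ 447.2 -315.1] [106.9 108.7] 16.9 z 28.4 11860
```

Request:
move_arm(
  increments=[
    [[0.6, 1.5, -1.5, -40, 0], [0.6, 0, 0, -40, 0], [0.6, 0, 0, -20, 0], [0.6, 0, 0, -7, 0], [0.6, 0, 0, 0, 0], [0.1, 0, 0, 0, 0], [0.1, 0, 0, 0, 0], [0.1, 0, 0, 0, 0], [0.1, 0, 0, 0, 0], [0.1, 0, 0, 0, 0]],
  ],
  grip_force=25,
)

```text
time_s: 12.42
position: [442.3, -273.8, 8.1]
eef_rot: [3.14, -0.001, 0.1]
wrist_force: [-0.9, 1.7, 7.8]
grip_width: 25.7
grasp_force: 23.3
```

```bash
python3 - <<'E'
from m import *
f=grab_frame('wrist'); np.save('w5.npy',f,allow_pickle=True)
s=get_state(); print(s['position'],s['eef_rot'],s['time_s'],s['grip_width'],s['wrist_force'])
W=cloud(f); p=ring(W,(375,520,-390,-290),22,40); print(*rect(p),circ(p))
E
```

```text
[ 442.29516748 -273.80076979    8.15883779] [ 3.14000078e+00 -1.45438863e-03  1.00395899e-01] 12.475 26.010723717706345 [-0.80900083  1.15185699  6.78801294]
[ 446.7 -330.4] [ 80.9 108.2] 90.0 z 28.4 18087 (array([ 452.5, -320.5]), np.float64(38.2), np.float64(28.3), 18087)
```

Request:
move_arm(
  increments=[
    [[0.1, 0, 0, 20, 0], [0.1, 0, 0, 45, 0], [0.1, 0, 0, 45, 0], [0.1, 16, 24, 45, 0], [0.1, 30, 45, 0, 0], [0.1, 30, 45, 0, 0], [0.1, 30, 45, 0, 0], [0.1, 30, 45, 0, 0], [0.1, 30, 45, 0, 0], [0.1, 20, 30, 0, 0]],
  ],
)

```text
time_s: 13.72
position: [628.3, 8.1, 161.9]
eef_rot: [3.142, -0.001, 0.102]
wrist_force: [-0.2, -0.7, 0.8]
grip_width: 26.3
grasp_force: 23.6
```

Request:
move_arm(
  increments=[
    [[0.1, 15, 15, 0, 0], [0.1, 0, 0, -30, 0], [0.1, 0, 0, -20, 0], [0.1, 0, 0, -8, 0], [0.1, 0, 0, 0, 0], [0.1, 0, 0, 0, 0]],
  ],
)

```text
time_s: 14.48
position: [643.1, 20.6, 104.8]
eef_rot: [3.141, -0.002, 0.1]
wrist_force: [0.0, -0.1, 0.2]
grip_width: 25.8
grasp_force: 23.7
```

```bash
python3 - <<'E'
from m import *
f=grab_frame('wrist'); np.save('w6.npy',f,allow_pickle=True)
s=get_state(); print(s['position'],s['eef_rot'],s['time_s'],s['grip_width'],s['wrist_force'])
W=cloud(f); z=s['position'][2]-8+28
p=ring(W,(560,750,-120,5),z-8,z+8); print(*rect(p), 'by side', p[p[:,1]<-60].mean(0), p[p[:,1]>-15].mean(0),p[:,1].min())
E
```

```text
[643.15994361  20.59415047 104.90577287] [ 3.14107719e+00 -2.06313192e-03  9.99100730e-02] 14.525 26.38244995572641 [ 0.27801645 -1.06160069 -0.62034263]
[646.5 -35.7] [109.   81.4] 0.0 z 124.9 18410 by side [651.79481758 -66.57008593 124.92643969] [676.61965635  -3.69815084 124.74007368] -76.40817957995073
```

Request:
move_arm(
  increments=[
    [[0.1, 1, -1, -6, 0], [0.1, 0, 0, -3, 0], [0.1, 0, 0, -2, 0], [0.1, 0, 0, 0, 0]],
  ],
)

```text
time_s: 15.02
position: [643.6, 19.9, 93.2]
eef_rot: [3.141, -0.0, 0.1]
wrist_force: [-1.7, 0.7, 2.9]
grip_width: 26.1
grasp_force: 23.7
```

Request:
move_arm(
  increments=[
    [[0.5, 0, 0, 0, 0], [0.5, 0, 0, 0, 0], [0.5, 0, 0, 0, 0], [0.5, 0, 0, 0, 0], [0.5, 0, 0, 15, 0], [0.3, 0, 0, 45, 0], [0, 0, 0, 45, 0], [0, -40, -25, 45, 0], [0, -40, -25, 20, 0], [0, -35, -20, 0, 0]],
  ],
)

```text
time_s: 16.27
position: [530.2, -50.1, 264.8]
eef_rot: [3.139, -0.006, 0.1]
wrist_force: [-0.4, -0.6, 0.5]
grip_width: 0.0
grasp_force: 0.0
```

Request:
move_arm(
  increments=[
    [[0, -30, -15, 0, 0], [0, -30, -15, 0, 0], [0, -30, 0, 0, 0], [0, 0, 0, 0, 0], [0, 0, 0, 0, 0]],
  ],
)

```text
time_s: 16.9
position: [440.6, -79.2, 261.8]
eef_rot: [3.141, -0.002, 0.1]
wrist_force: [0.1, -0.2, 0.2]
grip_width: 0.2
grasp_force: 0.0
```

```bash
python3 - <<'E'
from m import *
f=grab_frame('wrist'); save(f,'w7'); np.save('w7.npy',f,allow_pickle=True)
s=get_state(); print(s['position'],s['eef_rot'],s['time_s'],s['grip_width'])
for n in ('w2','w7'):
    f=np.load(n+'.npy',allow_pickle=True).item(); W=cloud(f); v=f['image'].max(-1)
    m=(W[...,2]>50)&(W[...,2]<67)&(v<190)&(v>50)&(W[...,0]>445)&(W[...,0]<505)&(W[...,1]<60)&(W[...,1]>-125)
    k,l,st,c=cv2.connectedComponentsWithStats(m.astype(np.uint8))
    for i in range(1,k):
        if st[i,4]>20: q=W[l==i]; print(n,st[i],*rect(q))
    p=ring(W,(560,750,-120,80),105,122); print('ring',*rect(p),circ(p))
    p=ring(W,(550,760,-140,80),80,91); print('pan',*rect(p))
E
```

```text
[440.75441447 -79.14166496 261.53747638] [ 3.14099837e+00 -1.22173818e-03  1.00482313e-01] 16.95 0.6733872782103376
w2 [324 208  36  24 825] [470.9 -86.8] [35.3 49.7] 5.6 z 57.7 825
w2 [254 215  12  11 103] [461.1  27.2] [14.5 13.4] 56.6 z 61.7 103
ring [0. 0.] [0. 0.] 0.0 z nan 0 (array([0., 0.]), np.float64(0.0), np.float64(nan), 0)
pan [647.8 -23. ] [160.1 160. ] 5.7 z 83.4 18819
w7 [ 308  128   50   34 1588] [471.7 -85.9] [34.4 51. ] 5.4 z 57.2 1588
w7 [214 138  18  15 184] [460.3  27.4] [15.3 13.2] 77.3 z 61.9 184
ring [0. 0.] [0. 0.] 0.0 z nan 0 (array([0., 0.]), np.float64(0.0), np.float64(nan), 0)
pan [580.7 -29.6] [ 25.3 159.6] 5.8 z 83.3 6000
  return _methods._mean(a, axis=axis, dtype=dtype,
  ret = ret.dtype.type(ret / rcount)
m.py:9: RuntimeWarning: Mean of empty slice.
  return s[:2].round(1),np.sqrt(s[2]+s[0]**2+s[1]**2).round(1),p[:,2].mean().round(1),len(p)
```

View pics/w7.png

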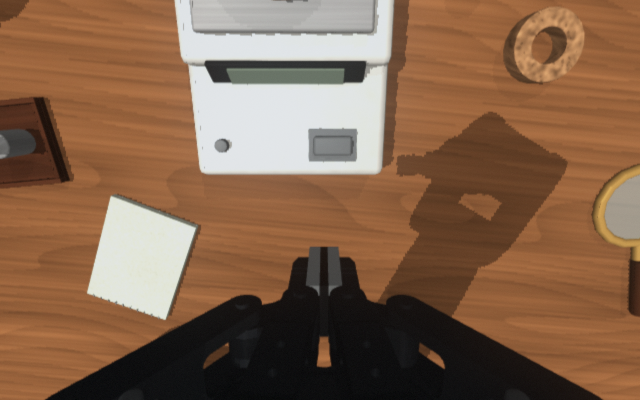

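Tare bar at (332,146), power key at (222,145); ring out of view here, so I check it from the top camera while moving over the bar.

Request:
move_arm(
  increments=[
    [[0, 15, -3, -30, 0], [0, 15, -4, -45, 0], [0, 0, 0, -45, 0], [0, 0, 0, -40, 0], [0, 0, 0, -26, 0], [0, 0, 0, 0, 0], [0, 0, 0, 0, 0]],
  ],
)

```text
time_s: 17.82
position: [471.3, -86.4, 75.9]
eef_rot: [3.141, -0.002, 0.101]
wrist_force: [0.2, -0.8, 0.6]
grip_width: -0.3
grasp_force: 0.0
```

```bash
python3 - <<'E'
from m import *
s=get_state(); print(s['position'],s['wrist_force'])
for n in('top','scene'):
    W=cloud(grab_frame(n)); p=ring(W,(560,750,-120,80),106,122); print(*rect(p),circ(p))
    p=ring(W,(550,760,-140,80),80,91); print('pan',*rect(p))
E
```

```text
[471.2925348  -86.38272312  75.93967664] [ 0.16731559 -0.79866266  0.5759874 ]
[644.5 -25.8] [107.2 109.3] 60.8 z 116.1 716 (array([643.6, -25.7]), np.float64(44.1), np.float64(115.8), 716)
pan [642.6 -25.8] [178.4 186.3] 4.1 z 85.8 1648
[648.6 -19. ] [110.1 108.5] 24.2 z 113.2 582 (array([650.2, -17.3]), np.float64(44.5), np.float64(113.0), 582)
pan [650.8 -19.2] [162.8 162.4] 5.7 z 83.8 1076
```

Ring lies flat and centred on the pan. Pressing the bar.

Request:
move_arm(
  increments=[
    [[0, 0, 0, -8, 0], [0, 0, 0, -3, 0], [0, 0, 0, -2, 0], [0, 0, 0, -2, 0], [0, 0, 0, 0, 0]],
  ],
)

```text
time_s: 18.55
position: [470.0, -86.1, 60.1]
eef_rot: [-3.141, 0.001, 0.1]
wrist_force: [-2.2, 1.1, 4.9]
grip_width: -0.2
grasp_force: 2.4
```

Request:
move_arm(
  increments=[
    [[0, 0, 0, -1, 0], [0, 0, 0, 0, 0], [0, 0, 0, 0, 0]],
  ],
)

```text
time_s: 18.92
position: [470.1, -86.1, 59.9]
eef_rot: [-3.141, 0.001, 0.1]
wrist_force: [-5.6, 1.9, 11.4]
grip_width: -0.1
grasp_force: 6.0
```

Request:
move_arm(
  increments=[
    [[0, 0, 0, 30, 0], [0, 0, 0, 55, 0], [0.3, 0, 25, 55, 0], [0.5, 0, 45, 50, -3], [0.6, 0, 50, 40, -3], [0.6, 5, 50, 10, -3], [0.6, 5, 50, 0, -3], [0.6, 5, 50, 0, -3], [0.6, 5, 50, 0, -3], [0.6, 5, 50, 0, -3]],
  ],
)

```text
time_s: 20.18
position: [495.0, 281.3, 294.0]
eef_rot: [-3.142, -0.0, -0.268]
wrist_force: [0.1, -1.2, -0.1]
grip_width: 51.2
grasp_force: 0.0
```

Request:
move_arm(
  increments=[
    [[0.6, 10, 40, 0, -5], [0.6, 0, 20, 0, -5], [0.6, 0, 0, 0, 0], [0.6, 0, 0, 0, 0]],
  ],
)

```text
time_s: 20.68
position: [505.0, 338.8, 294.0]
eef_rot: [3.141, 0.0, -0.44]
wrist_force: [-0.1, -0.3, -0.2]
grip_width: 50.9
grasp_force: 0.0
```

```bash
cat > fl.py <<'E'
from m import *
def flask(f):
    W=cloud(f); hsv=cv2.cvtColor(f['image'],cv2.COLOR_RGB2HSV)
    amber=(hsv[...,1]>150)&(hsv[...,0]<16)&(np.abs(W[...,0]-595)<90)&(np.abs(W[...,1]-345)<80)&(W[...,2]>20)
    P=W[amber]; b=P[(P[:,2]<92)]
    c=np.array([612,337,47.5]) # bulb sphere: fit to points
    for _ in range(8):
        q=P[np.abs(np.linalg.norm(P-c,axis=1)-42.5)<5]
        q=q[q[:,2]>c[2]+5]
        A=np.c_[2*q,np.ones(len(q))]; s=np.linalg.lstsq(A,(q**2).sum(1),rcond=None)[0]; c=s[:3]
        if _<4: c=c+0
    r=np.sqrt(s[3]+c@c); print('bulb',c.round(1),'r',r.round(1),len(q))
    from scipy.optimize import least_squares
    c2=least_squares(lambda x:np.linalg.norm(q-x,axis=1)-42.5,c,loss='soft_l1').x; print('bulb fixed r',c2.round(1))
    n=P[(np.linalg.norm(P-c2,axis=1)>50)&(np.linalg.norm(P-c2,axis=1)<98)]
    def res(x):
        d=np.array([x[0],x[1],1]);d/=np.linalg.norm(d); v=n-c2; return np.linalg.norm(v-np.outer(v@d,d),axis=1)-15
    x=least_squares(res,[-.7,.35],loss='soft_l1').x; d=np.array([x[0],x[1],1]);d/=np.linalg.norm(d)
    print('dir',d.round(3),'tilt',np.degrees(np.arccos(d[2])).round(1),'az',np.degrees(np.arctan2(d[1],d[0])).round(1),len(n),'rms',np.abs(res(x)).mean().round(2),'neck82',(c2+82*d).round(1),'mouth',(c2+104*d).round(1))
    rim=W[(hsv[...,1]<60)&(hsv[...,2]>120)&(np.abs(W[...,0]-612)<60)&(np.abs(W[...,1]-336)<60)&(W[...,2]>80)&(W[...,2]<90)]
    print('rim',*rect(rim),circ(rim))
E
python3 - <<'E'
from fl import *
f=grab_frame('wrist'); np.save('w8.npy',f,allow_pickle=True); save(f,'w8')
s=get_state(); print(s['position'],s['eef_rot'],s['q'][5],s['time_s'])
for n in('w3','w8','top0','scene0'): print(n); flask(np.load(n+'.npy',allow_pickle=True).item())
E
```

```text
[505.11727502 338.64867004 294.17049803] [ 3.14128553e+00 -3.39858621e-05 -4.40845747e-01] 2.41614700751599 20.725
w3
bulb [608.2 335.7  49.6] r 40.2 4054
bulb fixed r [609.  335.3  46. ]
dir [-0.545  0.286  0.788] tilt 38.0 az 152.3 1002 rms 0.31 neck82 [564.3 358.7 110.6] mouth [552.3 365.  127.9]
rim [609.1 335.2] [100.9  97.4] 62.2 z 83.2 1251 (array([607.3, 336.1]), np.float64(48.5), np.float64(83.2), 1251)
w8
bulb [608.5 335.7  48.5] r 40.9 4131
bulb fixed r [609.1 335.5  45.9]
dir [-0.546  0.285  0.788] tilt 38.0 az 152.4 1031 rms 0.35 neck82 [564.4 358.9 110.5] mouth [552.4 365.2 127.8]
rim [609.3 335.2] [100.7  97.3] 60.1 z 83.2 1190 (array([607.5, 336.2]), np.float64(48.6), np.float64(83.2), 1190)
top0
bulb [0. 0. 0.] r 0.0 0
bulb fixed r [0. 0. 0.]
dir [-0.551  0.276  0.787] tilt 38.0 az 153.4 0 rms nan neck82 [-45.2  22.6  64.6] mouth [-57.3  28.7  81.9]
rim [608.  331.1] [98.5 95. ] 48.5 z 85.1 104 (array([606.5, 332.6]), np.float64(48.7), np.float64(85.3), 104)
scene0
bulb [0. 0. 0.] r 0.0 0
bulb fixed r [0. 0. 0.]
dir [-0.551  0.276  0.787] tilt 38.0 az 153.4 0 rms nan neck82 [-45.2  22.6  64.6] mouth [-57.3  28.7  81.9]
rim [615.1 338.5] [102.6  95.8] 76.1 z 83.2 161 (array([611.4, 339.2]), np.float64(48.6), np.float64(83.3), 161)fl.py:19: RuntimeWarning: Mean of empty slice.
  print('dir',d.round(3),'tilt',np.degrees(np.arccos(d[2])).round(1),'az',np.degrees(np.arctan2(d[1],d[0])).round(1),len(n),'rms',np.abs(res(x)).mean().round(2),'neck82',(c2+82*d).round(1),'mouth',(c2+104*d).round(1))
  ret = ret.dtype.type(ret / rcount)
```

Request:
move_arm(
  increments=[
    [[0.6, 30, 10, -20, -2.4], [0.6, 29, 10, -40, 0], [0.6, 0, 0, -45, 0], [0.6, 0, 0, -40, 0], [0.6, 0, 0, -30, 0], [0.6, 0, 0, -18, 0], [0.6, 0, 0, -7, 0], [0.6, 0, 0, 0, 0]],
  ],
)

```text
time_s: 21.72
position: [564.6, 359.5, 95.0]
eef_rot: [-3.141, -0.001, -0.483]
wrist_force: [-0.8, 0.4, -0.3]
grip_width: 51.3
grasp_force: 0.0
```

Request:
move_arm(
  increments=[
    [[0.6, 0, 0, 0, 0], [0.6, 0, 0, 0, 0]],
  ],
)

```text
time_s: 21.98
position: [564.7, 359.9, 95.6]
eef_rot: [-3.14, -0.001, -0.483]
wrist_force: [-0.6, 0.4, -0.4]
grip_width: 51.0
grasp_force: 0.0
```

Request:
move_arm(
  increments=[
    [[0.6, 0, -1, -3, 0], [0.6, 0, 0, 0, 0], [0.1, 0, 0, 0, 0], [0.1, 0, 0, 0, 0], [0.1, 0, 0, 0, 0], [0.1, 0, 0, 0, 0], [0.1, 0, 0, 0, 0]],
  ],
  grip_force=20,
)

```text
time_s: 22.85
position: [564.1, 358.6, 91.4]
eef_rot: [-3.141, -0.0, -0.483]
wrist_force: [-0.8, 0.7, 1.3]
grip_width: 32.5
grasp_force: 19.8
```

Request:
move_arm(
  increments=[
    [[0.1, 4.2, -2.2, 3.4, 0], [0.1, 4.2, -2.2, 3, 0], [0.1, 4.5, -2.4, 2.7, 0], [0.1, 4.6, -2.4, 2.3, 0], [0.1, 0, 0, 0, 0]],
  ],
)

```text
time_s: 23.48
position: [582.1, 349.1, 103.0]
eef_rot: [-3.141, -0.0, -0.483]
wrist_force: [-0.4, 0.3, 0.5]
grip_width: 32.5
grasp_force: 19.8
```

```bash
cat >> fl.py <<'E'
def look(n):
    f=grab_frame('wrist'); np.save(n+'.npy',f,allow_pickle=True); save(f,n)
    s=get_state(); print(s['position'].round(1),s['eef_rot'].round(3),s['wrist_force'].round(1),s['time_s'],s['grip_width'])
    return f,s
E
python3 - <<'E'
from fl import *
f,s=look('w9'); flask(f)
E
```

```text
[581.8 349.3 102.9] [-3.141 -0.    -0.483] [-0.8 -0.3  0.5] 23.525 32.93216869636845
bulb [609.8 335.3  51.5] r 39.3 12187
bulb fixed r [609.7 335.4  46.6]
dir [-0.105  0.049  0.993] tilt 6.7 az 155.0 6028 rms 4.59 neck82 [601.1 339.4 128. ] mouth [598.8 340.5 149.9]
rim [611.3 333.7] [101.1  92.8] 52.1 z 83.3 3808 (array([608.1, 336.2]), np.float64(48.5), np.float64(83.2), 3808)
```

View pics/w9.png

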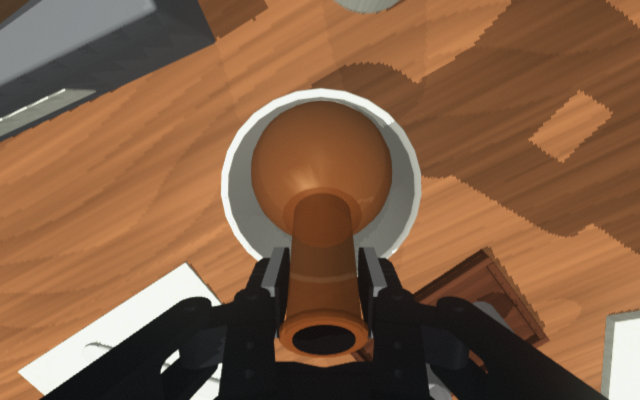

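Neck held squarely between the pads at (325,280), bulb still in the pot at (322,175); flask pivots with almost no force. Continue the arc.

Request:
move_arm(
  increments=[
    [[0.1, 4.8, -2.5, 2, 0], [0.1, 4.9, -2.5, 1.5, 0], [0.1, 5, -2.6, 1.2, 0], [0.1, 5, -2.6, 0.8, 0], [0.1, 0, 0, 0, 0]],
  ],
)

```text
time_s: 24.15
position: [602.6, 339.2, 109.5]
eef_rot: [-3.139, -0.002, -0.483]
wrist_force: [-1.5, 1.4, 6.2]
grip_width: 32.1
grasp_force: 19.3
```

```bash
sed -i 's/n=P\[(np.linalg.norm(P-c2,axis=1)>50)/n=P[(P[:,2]>90)\&(np.linalg.norm((P-c2)[:,:2],axis=1)<70)\&(np.linalg.norm(P-c2,axis=1)>60)/; s/loss=.soft_l1.).x; d=/loss="cauchy",f_scale=1).x; d=/' fl.py
python3 - <<'E'
from fl import *
flask(np.load('w9.npy',allow_pickle=True).item())
f,s=look('w10'); flask(f)
E
```

```text
bulb [609.8 335.3  51.5] r 39.3 12187
bulb fixed r [609.7 335.4  46.6]
dir [-0.109  0.051  0.993] tilt 6.9 az 155.2 5107 rms 4.14 neck82 [600.7 339.6 128. ] mouth [598.3 340.7 149.8]
rim [611.3 333.7] [101.1  92.8] 52.1 z 83.3 3808 (array([608.1, 336.2]), np.float64(48.5), np.float64(83.2), 3808)
[602.6 339.3 109.5] [-3.14e+00 -2.00e-03 -4.83e-01] [-1.1  0.9  5.9] 24.2 31.861285884192977
bulb [621.  328.9 168.1] r 18.7 10
bulb fixed r [643.3 315.8 163.1]
dir [ 0.499 -0.29   0.817] tilt 35.3 az -30.2 3328 rms 9.27 neck82 [684.3 292.  230. ] mouth [695.3 285.6 248. ]
rim [612.6 331.9] [101.4  88.7] 46.8 z 83.2 3032 (array([608.4, 336. ]), np.float64(48.4), np.float64(83.1), 3032)
```

View pics/w10.png

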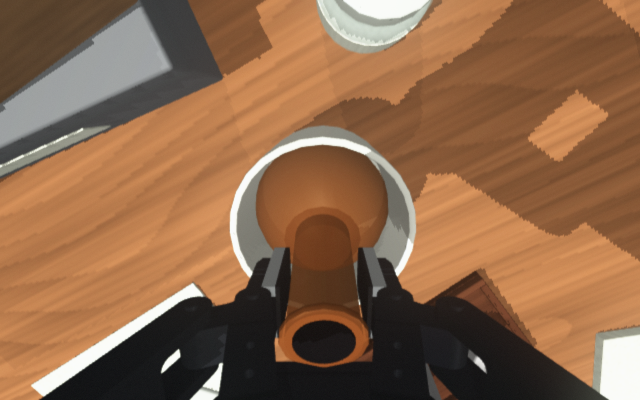

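```bash
python3 - <<'E'
from fl import *
for n in('w9','w10'):
    f=np.load(n+'.npy',allow_pickle=True).item(); W=cloud(f)
    hsv=cv2.cvtColor(f['image'],cv2.COLOR_RGB2HSV)
    for (u,v) in [(322,150),(322,175),(325,230),(325,260),(325,300),(325,320)]: print(n,u,v,W[v,u].round(1),hsv[v,u])
    # mouth: dark ellipse
    print()
E
```

```text
w9 322 150 [627.4 325.3  83.6] [ 12 165 147]
w9 322 175 [617.  330.8  86.2] [ 13 165 162]
w9 325 230 [598.2 339.1 107.1] [ 11 185 106]
w9 325 260 [592.3 342.3 122.9] [ 13 174  91]
w9 325 300 [584.7 346.4 138. ] [ 12 182  98]
w9 325 320 [582.1 347.7 145.7] [ 11 192 133]

w10 322 150 [644.9 317.2  64.7] [ 13 155 115]
w10 322 175 [634.7 322.5  78. ] [ 12 161 146]
w10 325 230 [613.3 332.   98.4] [ 11 187 108]
w10 325 260 [609.1 334.3 121.2] [ 11 183 107]
w10 325 300 [605.  336.5 144.3] [ 13 167  84]
w10 325 320 [600.6 338.8 149.2] [ 11 180  75]
```

Flask neck is now nearly upright (mouth (325,342), bulb (322,200)), with a few degrees left.

```bash
cat > tl.py <<'E'
from fl import *
from scipy.optimize import least_squares
def tilt(f,c0,zb=83,zl=135,horiz=(.886,-.463)):
    # c0: rough bulb centre. sphere fit on low points, line fits on neck surface in the tilt plane
    W=cloud(f); hsv=cv2.cvtColor(f['image'],cv2.COLOR_RGB2HSV)
    A=(hsv[...,1]>140)&(hsv[...,0]<18)
    d=np.linalg.norm(W-c0,axis=-1)
    b=W[A&(np.abs(d-42.5)<8)&(W[...,2]<c0[2]+33)&(W[...,2]>c0[2]+0)]
    c=least_squares(lambda x:np.linalg.norm(b-x,axis=1)-42.5,c0,loss='soft_l1').x
    n=W[A&(np.hypot(W[...,0]-c0[0],W[...,1]-c0[1])<60)&(W[...,2]>c[2]+57)&(W[...,2]<c[2]+92)&(d<105)]
    def res(x):
        u=np.array([x[2],x[3],1]);u/=np.linalg.norm(u); v=n-np.array([x[0],x[1],c[2]+75]); return np.linalg.norm(v-np.outer(v@u,u),axis=1)-15
    x0=n.mean(0)-15*np.array([*horiz,0])
    x=least_squares(res,[x0[0],x0[1],0,0],loss='soft_l1').x
    print('bulb',c.round(1),len(b),'neck axis at +75',x[:2].round(1),'slopes',x[2:].round(3),'n',len(n),'res',np.abs(res(x)).mean().round(2))
    print(' axis slope via bulb->neck',((x[:2]-c[:2])/75).round(3))
E
python3 - <<'E'
from tl import *
for n in('w9','w10'): tilt(np.load(n+'.npy',allow_pickle=True).item(),np.array([610,335.5,46.5]))
E
```

```text
bulb [610.7 334.9  45.3] 7028 neck axis at +75 [578.7 350.4] slopes [-0.428  0.206] n 5343 res 0.4
 axis slope via bulb->neck [-0.426  0.207]
bulb [611.3 335.4  45.2] 6101 neck axis at +75 [596.2 342.1] slopes [-0.203  0.091] n 3269 res 0.27
 axis slope via bulb->neck [-0.201  0.09 ]
```

Request:
move_arm(
  increments=[
    [[0.1, 4, -2, 1.5, 0], [0.1, 4, -2, 1.5, 0], [0.1, 4, -2, 1, 0], [0.1, 4, -2, 0.5, 0], [0.1, 3.5, -2, 0, 0], [0.1, 0, 0, 0, 0]],
  ],
)

```text
time_s: 24.95
position: [620.9, 328.8, 112.3]
eef_rot: [3.141, 0.0, -0.483]
wrist_force: [0.0, -0.6, -0.9]
grip_width: 28.8
grasp_force: 44.6
```

```bash
python3 - <<'E'
from tl import *
f,s=look('w11'); tilt(f,np.array([611,335.5,46]))
E
```

```text
[620.8 328.9 112.3] [ 3.141  0.    -0.483] [ 0.1  0.5 -0.9] 25.0 28.60408518983915
bulb [610.  333.6  47. ] 4215 neck axis at +75 [608.7 334.4] slopes [-0.021  0.012] n 2471 res 0.3
 axis slope via bulb->neck [-0.018  0.011]
```

Request:
move_arm(
  increments=[
    [[0.1, 0, 0, -1.5, 0], [0.1, 0, 0, 0, 0], [0.5, 0, 0, 0, 0], [0.5, 0, 0, 0, 0], [0.5, -12, 5.5, -6, 0], [0.5, 0, 0, 0, 0], [0.1, 0, 0, 0, 0], [0.1, 0, 0, 0, 0], [0.1, 0, 0, 0, 0]],
  ],
)

```text
time_s: 26.12
position: [609.0, 334.7, 105.5]
eef_rot: [-3.141, -0.0, -0.483]
wrist_force: [0.2, 1.0, 0.1]
grip_width: 26.9
grasp_force: 18.4
```

```bash
python3 - <<'E'
from tl import *
f,s=look('w12'); tilt(f,np.array([611,335.5,46]))
E
```

```text
[609.  334.7 105.5] [-3.141 -0.    -0.483] [0.1 0.2 0.7] 26.175 27.16813795858073
bulb [605.7 338.1  45.4] 6075 neck axis at +75 [593.1 341.9] slopes [-0.172  0.052] n 3419 res 0.32
 axis slope via bulb->neck [-0.169  0.051]
```

View pics/w12.png

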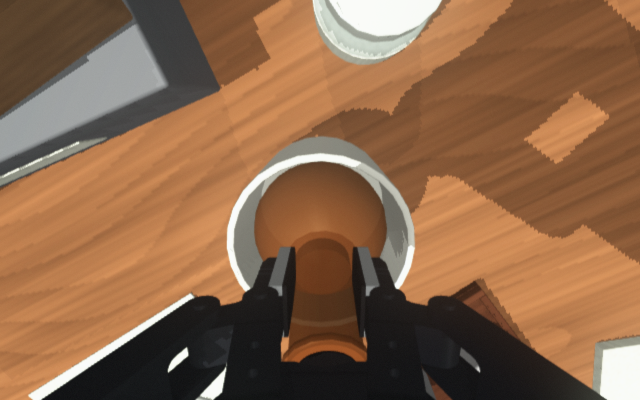

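Neck tipped back about 10° during the regrip and is caught at the pad edge (mouth at (325,355)). Open, follow it and measure.

Request:
move_arm(
  increments=[
    [[0.6, -2, 1, 0, 0], [0.6, -8, 4, 0, 0], [0.6, -8, 4, 0, 0], [0.6, -6, 3, 0, 0], [0.6, 0, 0, 0, 0], [0.6, 0, 0, 0, 0], [0.6, 0, 0, 0, 0], [0.6, 0, 0, 0, 0]],
  ],
)

```text
time_s: 27.18
position: [585.0, 346.5, 105.2]
eef_rot: [-3.142, -0.0, -0.483]
wrist_force: [-0.8, 0.3, -0.5]
grip_width: 51.1
grasp_force: 0.0
```

```bash
python3 - <<'E'
from tl import *
f,s=look('w13'); tilt(f,np.array([606,337.5,46])); 
E
```

```text
[584.9 346.5 105.2] [-3.142 -0.    -0.483] [-0.2  0.9 -0.1] 27.225 51.30933925503467
bulb [604.1 337.2  45.4] 6586 neck axis at +75 [588.  339.6] slopes [-0.218  0.032] n 3253 res 0.33
 axis slope via bulb->neck [-0.214  0.032]
```

Request:
move_arm(
  increments=[
    [[0.6, 1.5, -3.5, -1, 9.5], [0.6, 1.5, -3.5, -1, 9.5], [0.6, 0, 0, 0, 0], [0.1, 0, 0, 0, 0], [0.1, 0, 0, 0, 0], [0.1, 0, 0, 0, 0], [0.1, 0, 0, 0, 0], [0.1, 0, 0, 0, 0]],
  ],
)

```text
time_s: 28.22
position: [587.8, 339.7, 103.3]
eef_rot: [-3.142, -0.0, -0.151]
wrist_force: [-0.3, -0.5, 1.1]
grip_width: 30.5
grasp_force: 19.5
```

```bash
python3 - <<'E'
from tl import *
f,s=look('w14'); tilt(f,np.array([604.5,337.5,46])); 
E
```

```text
[587.8 339.7 103.3] [-3.141 -0.    -0.151] [ 0.2 -0.7  1.6] 28.275 30.53811988886104
bulb [604.  336.9  45.3] 6695 neck axis at +75 [588.  339.3] slopes [-0.216  0.031] n 3563 res 0.25
 axis slope via bulb->neck [-0.214  0.032]
```

Request:
move_arm(
  increments=[
    [[0.1, 4, -0.6, 0.6, 0], [0.1, 4, -0.6, 0.5, 0], [0.1, 4, -0.6, 0.4, 0], [0.1, 4.3, -0.6, 0.3, 0], [0.1, 0, 0, 0, 0]],
  ],
)

```text
time_s: 28.9
position: [604.4, 337.2, 105.1]
eef_rot: [-3.141, -0.0, -0.151]
wrist_force: [-1.0, -0.8, 1.7]
grip_width: 30.5
grasp_force: 19.4
```

```bash
python3 - <<'E'
from tl import *
f,s=look('w15'); tilt(f,np.array([606,336.5,46])); 
E
```

```text
[604.2 337.2 105.1] [-3.142 -0.    -0.151] [ 0.1 -0.3  1.5] 28.95 30.350123882324173
bulb [608.9 336.1  45.4] 6173 neck axis at +75 [601.8 337.1] slopes [-0.097  0.014] n 2911 res 0.23
 axis slope via bulb->neck [-0.095  0.013]
```

Remaining tilt ~0.097; continue 7.5 mm.

Request:
move_arm(
  increments=[
    [[0.1, 3, -0.4, 0.3, 0], [0.1, 3, -0.4, 0.1, 0], [0.1, 2.5, -0.3, 0, 0], [0.1, 0, 0, 0, 0]],
  ],
)

```text
time_s: 29.45
position: [612.7, 336.1, 105.4]
eef_rot: [-3.142, -0.0, -0.151]
wrist_force: [-0.2, 0.2, 1.6]
grip_width: 30.3
grasp_force: 19.3
```

```bash
python3 - <<'E'
from tl import *
f,s=look('w16'); tilt(f,np.array([609,336,46])); 
E
```

```text
[612.6 336.1 105.4] [ 3.142 -0.    -0.151] [0.4 0.3 1.7] 29.5 30.51815870138273
bulb [611.3 335.8  45.4] 5486 neck axis at +75 [608.5 336.3] slopes [-0.04   0.006] n 2627 res 0.22
 axis slope via bulb->neck [-0.037  0.006]
```

Request:
move_arm(
  increments=[
    [[0.1, 3, -0.4, 0, 0], [0.1, 0, 0, 0, 0], [0.1, 0, 0, 5, 0], [0.1, 0, 0, 15, 0], [0.1, 0, 0, 25, 0], [0.1, 0, 0, 30, 0], [0.1, 0, 0, 30, 0], [0.1, 0, 0, 30, 0], [0.1, 0, 0, 15, 0], [0.1, 0, 0, 0, 0]],
  ],
  grip_force=35,
)

```text
time_s: 30.75
position: [616.2, 335.9, 257.1]
eef_rot: [-3.14, -0.003, -0.151]
wrist_force: [0.2, 0.8, -1.9]
grip_width: 29.8
grasp_force: 32.6
```

```bash
python3 - <<'E'
from tl import *
f,s=look('w17'); tilt(f,np.array([611,336,194.])); 
E
```

```text
[615.5 335.7 255.2] [ 3.142 -0.    -0.151] [ 0.1 -0.2 -2.4] 30.8 29.495769696625807
bulb [621.7 334.7 197.2] 1746 neck axis at +75 [613.8 335.8] slopes [-0.11   0.016] n 2936 res 0.22
 axis slope via bulb->neck [-0.106  0.015]
```

View pics/w17.png

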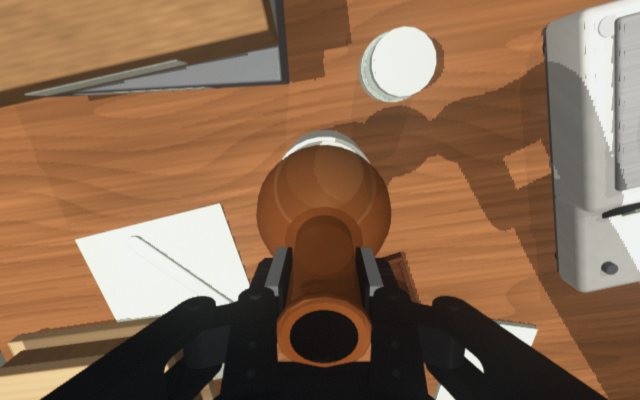

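Flask is out of the pot (mouth at (323,335), bulb (323,215)), tilted 0.11 rad; carry it over the ring.

Request:
move_arm(
  increments=[
    [[0.1, 1, -12, 0, 0], [0.1, 2, -25, 0, 0], [0.1, 3, -40, 0, 0], [0.1, 3, -40, 0, 0], [0.1, 3, -40, 0, 0], [0.1, 3, -40, 0, 0], [0.1, 3, -40, 0, 0], [0.1, 3, -40, 0, 0], [0.1, 2, -40, 0, 0], [0.1, 1, -25, 0, 0]],
  ],
)

```text
time_s: 32.05
position: [638.7, -9.8, 254.7]
eef_rot: [3.141, 0.001, -0.154]
wrist_force: [-0.4, 1.0, -0.6]
grip_width: 30.0
grasp_force: 32.7
```

Request:
move_arm(
  increments=[
    [[0.1, 1, -12, -15, 0], [0.1, 0, -3, -15, 0], [0.1, 0, 0, 0, 0], [0.1, 0, 0, 0, 0]],
  ],
)

```text
time_s: 32.55
position: [640.5, -20.4, 225.2]
eef_rot: [-3.141, 0.0, -0.15]
wrist_force: [-0.0, -0.6, -1.1]
grip_width: 29.8
grasp_force: 32.8
```

```bash
python3 - <<'E'
from tl import *
f,s=look('w18'); tilt(f,np.array([*(s['position']+[6,-1,-58])])); W=cloud(f)
p=ring(W,(560,750,-120,80),107,120); print('ring',*rect(p)); p=p[np.hypot(p[:,0]-647,p[:,1]+22.5)>47]
r=least_squares(lambda x:np.hypot(p[:,0]-x[0],p[:,1]-x[1])-51,[647,-22],loss='soft_l1').x; print(p[:,:2].min(0),p[:,:2].max(0),len(p),r)
W=cloud(grab_frame('top')); p=ring(W,(560,750,-120,80),107,122); print('top',*rect(p))
W=cloud(grab_frame('scene')); p=ring(W,(560,750,-120,80),106,122); print('scene',*rect(p))
E
```

```text
[640.8 -20.5 225.8] [-3.142e+00 -1.000e-03 -1.500e-01] [-0.8 -0.2 -1.2] 32.6 29.743592502493122
bulb [646.8 -21.8 165.7] 6903 neck axis at +75 [638.3 -20.5] slopes [-0.117  0.018] n 2924 res 0.22
 axis slope via bulb->neck [-0.113  0.017]
ring [669.2 -25.7] [109.4  63.4] 80.8 z 113.4 3476
[629.34387021 -76.55636244] [701.12744628  32.29819067] 1970 [646.68008099 -22.3402509 ]
top [650.1 -23.7] [101.4  13.3] 81.9 z 115.4 16
scene [655.6  -9.4] [ 89. 107.] 55.7 z 113.3 406
```

Request:
move_arm(
  increments=[
    [[0.1, 0, -0.4, -9, 0], [0.1, 0, 0, -6, 0], [0.1, 0, 0, -3, 0], [0.1, 0, 0, -1, 0], [0.1, 0, 0, 0, 0]],
  ],
  grip_force=25,
)

```text
time_s: 33.33
position: [640.6, -21.7, 206.5]
eef_rot: [-3.142, -0.0, -0.151]
wrist_force: [1.2, -0.7, -1.5]
grip_width: 29.9
grasp_force: 32.8
```

Request:
move_arm(
  increments=[
    [[0.1, 0, 0, -1, 0], [0.1, 0, 0, 0, 0]],
  ],
)

```text
time_s: 33.58
position: [640.6, -21.7, 205.5]
eef_rot: [-3.142, -0.0, -0.151]
wrist_force: [-0.3, 0.7, -0.4]
grip_width: 29.6
grasp_force: 32.8
```

Request:
move_arm(
  increments=[
    [[0.1, 0, 0, -1, 0], [0.1, 0, 0, -1, 0], [0.1, 0, 0, 0, 0]],
  ],
)

```text
time_s: 33.95
position: [640.6, -21.6, 203.5]
eef_rot: [-3.142, -0.0, -0.151]
wrist_force: [0.3, 0.3, -0.4]
grip_width: 29.7
grasp_force: 32.8
```

Request:
move_arm(
  increments=[
    [[0.1, 0, 0, -1, 0], [0.1, 0, 0, 0, 0], [0.1, 0, 0, 0, 0]],
  ],
)

```text
time_s: 34.33
position: [640.8, -21.7, 203.1]
eef_rot: [-3.142, -0.001, -0.151]
wrist_force: [-1.4, -0.5, 3.7]
grip_width: 29.9
grasp_force: 33.0
```

Request:
move_arm(
  increments=[
    [[0.1, 2.5, -0.4, 0.1, 0], [0.1, 2.5, -0.4, 0.1, 0], [0.1, 2.5, -0.4, 0, 0], [0.1, 2, -0.3, 0, 0], [0.1, 0, 0, 0, 0]],
  ],
  grip_force=20,
)

```text
time_s: 34.95
position: [651.2, -23.3, 205.1]
eef_rot: [-3.142, -0.003, -0.151]
wrist_force: [-3.0, 1.5, 9.6]
grip_width: 29.9
grasp_force: 33.1
```

```bash
cat >> tl.py <<'E'
def ringc(f):
    W=cloud(f); p=ring(W,(560,750,-120,80),107,120); p=p[np.hypot(p[:,0]-647,p[:,1]+22.5)>44]
    print('ring: xmax-54.3',(p[:,0].max()-54.3).round(1),'y mid',((p[:,1].min()+p[:,1].max())/2).round(1),'z',np.median(p[:,2]).round(1))
E
python3 - <<'E'
from tl import *
f,s=look('w19'); tilt(f,np.array([648,-22,143.5])); ringc(f); ringc(np.load('w18.npy',allow_pickle=True).item())
E
```

```text
[651.2 -23.3 205.2] [-3.142e+00 -3.000e-03 -1.510e-01] [-2.7  0.9  9.8] 35.0 29.911356833709114
bulb [649.5 -23.5 145.3] 5157 neck axis at +75 [646.8 -23. ] slopes [-0.039  0.005] n 2554 res 0.2
 axis slope via bulb->neck [-0.036  0.006]
ring: xmax-54.3 647.0 y mid -22.2 z 113.4
ring: xmax-54.3 646.8 y mid -22.1 z 113.4
```

Request:
move_arm(
  increments=[
    [[0.1, 2, -0.3, 0, 0], [0.1, 2, -0.3, 0, 0], [0.1, 0, 0, 0, 0], [0.1, -1.5, 0.5, 0, 0], [0.1, -1.5, 0.5, 0, 0], [0.1, 0, 0, 0, 0]],
  ],
)

```text
time_s: 35.75
position: [652.3, -23.2, 205.3]
eef_rot: [3.141, -0.004, -0.151]
wrist_force: [-2.4, -0.4, 8.6]
grip_width: 29.8
grasp_force: 33.1
```

```bash
python3 - <<'E'
from tl import *
f,s=look('w20'); tilt(f,np.array([649,-22.5,144.5])); ringc(f)
E
```

```text
[652.3 -23.2 205.3] [ 3.141 -0.004 -0.151] [-2.4  0.6  8.8] 35.8 29.616364214890417
bulb [649.7 -23.4 145.4] 5511 neck axis at +75 [647.6 -22.9] slopes [-0.03   0.006] n 2529 res 0.2
 axis slope via bulb->neck [-0.027  0.006]
ring: xmax-54.3 647.0 y mid -21.9 z 113.4
```

Request:
move_arm(
  increments=[
    [[0.1, -1, 0.3, 0.4, 0], [0.1, -1, 0.3, 0.4, 0], [0.1, 0, 0, 0, 0]],
  ],
)

```text
time_s: 36.17
position: [649.7, -22.6, 204.7]
eef_rot: [3.141, -0.002, -0.151]
wrist_force: [-2.1, -0.3, 7.7]
grip_width: 29.9
grasp_force: 33.0
```

```bash
python3 - <<'E'
from tl import *
f,s=look('w21'); tilt(f,np.array([649,-22.5,144.5])); ringc(f)
E
```

```text
[649.7 -22.5 204.7] [ 3.141e+00 -2.000e-03 -1.510e-01] [-1.5 -0.2  6.6] 36.225 29.695131965189255
bulb [648.8 -23.1 144.8] 5826 neck axis at +75 [645.6 -22.4] slopes [-0.045  0.008] n 2591 res 0.2
 axis slope via bulb->neck [-0.043  0.009]
ring: xmax-54.3 647.0 y mid -22.3 z 113.4
```

Request:
move_arm(
  increments=[
    [[0.1, -0.4, 0, 0.5, 0], [0.1, -0.3, 0, 0.4, 0], [0.1, 0, 0, 0, 0], [0.36, 0, 0, 0, 0], [0.38, 0, 0, 0, 0], [0.4, 0, 0, 0, 0], [0.45, 0, 0, 0, 0], [0.5, 0, 0, 0, 0], [0.6, 0, 0, 0, 0]],
  ],
)

```text
time_s: 37.35
position: [648.4, -22.2, 204.3]
eef_rot: [-3.142, -0.0, -0.151]
wrist_force: [0.1, 0.9, 0.4]
grip_width: 51.5
grasp_force: 0.0
```

```bash
python3 - <<'E'
from tl import *
f,s=look('w22'); tilt(f,np.array([649,-22.5,144.])); ringc(f)
E
```

```text
[648.4 -22.2 204.2] [-3.142  0.    -0.151] [ 0.7 -0.1 -0.3] 37.4 51.07446483332725
bulb [646.1 -22.2 142.8] 6878 neck axis at +75 [636.6 -20.1] slopes [-0.13   0.027] n 2547 res 0.25
 axis slope via bulb->neck [-0.127  0.027]
ring: xmax-54.3 646.9 y mid -22.1 z 113.4
```

On release it rolled back to 0.13 rad (bulb well centred). I'll straighten it by closing the fingers softly along the tilt direction.

Request:
move_arm(
  increments=[
    [[0.7, -12, 2, 0, 0], [0.8, 0, 0, 20, 0], [0.9, 0, 0, 40, 0], [1, 5, 0, 20, 10], [1, 5, -2, 0, 10], [1, 0, 0, 0, 10], [1, 0, 0, 0, 10], [1, 0, 0, 0, 10], [1, 0, 0, 0, 10], [1, 0, 0, 0, 10]],
  ],
)

```text
time_s: 38.65
position: [646.6, -22.2, 286.2]
eef_rot: [3.139, -0.001, 1.076]
wrist_force: [-0.5, -0.3, 0.4]
grip_width: 85.4
grasp_force: 0.0
```

Request:
move_arm(
  increments=[
    [[1, 0, 0, 0, 10], [1, 0, 0, 0, 10], [1, 0, 0, 0, 0], [1, 0, 0, 0, 0]],
  ],
)

```text
time_s: 39.15
position: [646.5, -22.2, 285.3]
eef_rot: [3.14, 0.0, 1.417]
wrist_force: [-0.2, 0.4, 0.3]
grip_width: 85.4
grasp_force: 0.0
```

```bash
python3 - <<'E'
from tl import *
f,s=look('w23'); tilt(f,np.array([646.5,-22,144.]),horiz=(0,1)); print(s['q'][5])
E
```

```text
[646.5 -22.2 285. ] [ 3.141 -0.     1.418] [0.4 0.6 0.5] 39.2 85.28487020793075
bulb [646.3 -22.8 142.9] 3447 neck axis at +75 [636.6 -20.5] slopes [-0.129  0.029] n 643 res 0.13
 axis slope via bulb->neck [-0.129  0.03 ]
-0.056221486087111146
```

Request:
move_arm(
  increments=[
    [[1, 1, 0, -30, 0], [1, 0, 0, -30, 0], [1, 0, 0, -15, 0], [1, 0, 0, -5, 0], [0.8, 0, 0, 0, 0], [0.65, 0, 0, 0, 0], [0.55, 0, 0, 0, 0], [0.5, 0, 0, 0, 0], [0.47, 0, 0, 0, 0], [0.44, 0, 0, 0, 0]],
  ],
)

```text
time_s: 40.45
position: [647.3, -22.2, 204.3]
eef_rot: [-3.142, 0.0, 1.42]
wrist_force: [-0.8, -0.9, 0.3]
grip_width: 37.5
grasp_force: 0.1
```

Request:
move_arm(
  increments=[
    [[0.42, 0, 0, 0, 0], [0.4, 0, 0, 0, 0], [0.38, 0, 0, 0, 0], [0.37, 0, 0, 0, 0], [0.37, 0, 0, 0, 0]],
  ],
)

```text
time_s: 41.08
position: [647.3, -22.2, 204.3]
eef_rot: [-3.142, 0.0, 1.42]
wrist_force: [-0.3, -0.2, -0.5]
grip_width: 31.8
grasp_force: 1.1
```

```bash
python3 - <<'E'
from tl import *
f,s=look('w24'); tilt(f,np.array([646.5,-22,144.]),horiz=(0,1)); print(s['grasp_force'])
E
```

```text
[647.3 -22.2 204.3] [-3.142 -0.     1.42 ] [-0.1  0.2 -0.5] 41.125 31.69837896965799
bulb [646.5 -22.7 143.2] 6399 neck axis at +75 [646.4 -22.1] slopes [-0.003  0.006] n 2201 res 0.18
 axis slope via bulb->neck [-0.001  0.008]
1.061711311340332
```

Upright now (0.007 rad). Open gently and rise clear.

Request:
move_arm(
  increments=[
    [[0.4, 0, 0, 0, 0], [0.43, 0, 0, 0, 0], [0.48, 0, 0, 0, 0], [0.55, 0, 0, 0, 0], [0.7, 0, 0, 0, 0], [1, 0, 0, 0, 0], [1, 0, 0, 0, 0]],
  ],
)

```text
time_s: 42.0
position: [647.4, -22.2, 204.3]
eef_rot: [3.142, -0.0, 1.42]
wrist_force: [0.9, -0.6, 0.1]
grip_width: 85.4
grasp_force: 0.0
```

```bash
python3 - <<'E'
from tl import *
f,s=look('w25'); tilt(f,np.array([646.5,-22,144.]),horiz=(0,1)); ringc(f)
E
```

```text
[647.4 -22.2 204.3] [3.142 0.    1.42 ] [ 1.2 -0.1  0.5] 42.05 85.31602093355559
bulb [646.1 -22.6 142.9] 6983 neck axis at +75 [645.3 -21.9] slopes [-0.01   0.007] n 2171 res 0.17
 axis slope via bulb->neck [-0.011  0.009]
ring: xmax-54.3 646.8 y mid -9.1 z 113.4
```

Request:
move_arm(
  increments=[
    [[1, 0, 0, 20, 0], [1, 0, 0, 45, 0], [1, 0, 0, 50, 0], [1, -20, 0, 30, 0], [1, -40, 0, 0, 0], [1, -40, 0, 0, 0], [1, 0, 0, 0, 0], [1, 0, 0, 0, 0], [1, 0, 0, 0, 0]],
  ],
)

```text
time_s: 43.18
position: [548.1, -22.3, 349.8]
eef_rot: [3.141, 0.0, 1.42]
wrist_force: [-0.1, 0.3, 0.7]
grip_width: 85.4
grasp_force: 0.0
```

```bash
python3 - <<'E'
from tl import *
f,s=look('w26'); tilt(f,np.array([646.5,-22,144.]),horiz=(0,1))
W=cloud(grab_frame('scene')); p=ring(W,(400,460,310,390),68,100); print('weight top',*rect(p))
print(sign_off())
E
```

```text
[548.1 -22.3 349.5] [ 3.141 -0.     1.42 ] [0.7 0.4 0. ] 43.225 85.29865760135237
bulb [646.1 -22.8 142.9] 2593 neck axis at +75 [645.3 -22.2] slopes [-0.011  0.006] n 468 res 0.16
 axis slope via bulb->neck [-0.011  0.008]
weight top [426.8 350.4] [22.6 23.4] 55.5 z 78.2 60
the job is handed in; nothing more can be done
None
```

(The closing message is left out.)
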